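# Slide the blank plate out past the end of the ledge

## Task

With a fingertip, swing the catch at the left end of the raised grey ledge fully open, a quarter turn outwards, before moving the plate. Then push the drilled plate along the ledge towards that end until both holes at its leading end hang clear of the edge, ready for the next person to pick it up there, with no more than a third of the plate out over the edge. Only touch and push: do not lift the plate, and leave the things standing around where they are.

Things in the scene. Friction and masses are not known exactly. Their poses are not given: they have to be found in the camera images.
- ledge: fixed grey stand, 78 x 220 mm, deck top 40 mm above the worktop; origin at the centre of its foot on the worktop. y runs along it towards the left (open) end with the catch, x to the fence at the rear, z up. The plate's channel is 60 mm wide (x -30 to +30 mm) between a rear fence 12 mm high and a front lip 4 mm high; the right end has no stop
- ledge_edge (a point): point on the deck (40 mm above the worktop) at the edge of the ledge's left end, half-way across the channel; axes as ledge, y pointing outwards past this end. The deck runs 220 mm back from here
- catch_pivot (a point): point on the deck on the vertical pivot axis of the catch, at the rear of the left end: 36 mm towards the rear and 7 mm inwards of ledge_edge; fixed to the ledge, same axes
- catch (a joint): angle of the catch, rad: 0 shut, straight across the channel; it grows as the post swings outwards past the end of the ledge (clockwise from above) to a stop at 1.75; at 1.57 the arm points straight out along the ledge's y axis, clear of the channel. It stays where it is left; the post moves with about 1 N
- catch_post (a point): centre of the top of the upright post on the catch's free end: dark steel, 12 mm in diameter, top 34 mm above the deck, 64 mm from the pivot axis. The arm is 10 mm wide, from 1 to 9 mm above the deck. Shut, the post stands at the front side of the ledge
- plate: bare aluminium plate, 56 x 120 x 6 mm, about 0.12 kg, lying loose and flat in the channel; origin at the centre of its underside, y along its length to the leading (left) end, z up. Two 8 mm holes at each end, centres 14 mm from the end and 32 mm apart
- plate_lead (a point): middle of the upper edge of the plate's leading (left) end, 6 mm above the deck; axes as plate. Its y in the frame of ledge_edge is how far the plate overhangs
- plate_tail (a point): middle of the upper edge of the plate's other (right) end, 120 mm behind plate_lead; same axes
- vial_left: small capped vial, 22 x 22 x 52 mm, standing behind the ledge; loose, to be left alone; origin at the centre of its underside
- vial_right: small capped vial, 22 x 22 x 52 mm, standing behind the ledge; loose, to be left alone; origin at the centre of its underside
- small_beaker: glass beaker, 46 x 51 x 59 mm, standing to the right of the ledge; loose, to be left alone; origin at the centre of its underside
- mortar_1: black mortar bowl, 97 mm across, 56 mm high, standing to the robot's right of the ledge; loose, to be left alone; origin at the centre of its underside
- boat: white weighing boat, 86 x 86 x 18 mm, to the right of the ledge; loose, to be left alone; origin at the centre of its underside
- pestle_1: black pestle, 27 x 114 x 27 mm, lying beyond the ledge; loose, to be left alone; origin at the centre of its underside

How it is judged:
On the way, in this order (a step that is already met when the one before it is completed fails the run):
1. the catch is swung open with the plate still where it was (value of joint catch above 1.3 rad and distance of plate_lead from where it was at the start of the episode below 0.012 m), for 0.1 s.
2. the plate overhangs so that both leading holes are clear (y of plate_lead in the frame of ledge_edge above 0.0175 m and value of joint catch above 1.2 rad), for 0.2 s.
At the end, for the whole second after the job is handed in: The catch is open (beyond 1.2 rad) and the plate lies flat on the ledge (within 0.08 rad), at rest, its leading end 17.5 to 42 mm past the ledge's edge (both holes clear, no more than a third of the plate out) (all of step 2 and y of plate_lead in the frame of ledge_edge below 0.042 m and z of plate_lead in the frame of ledge_edge between 0.003 and 0.009 m and linear speed of plate below 0.01 m/s and angle between plate_lead's own z axis and vertical below 0.08 rad); the robot touches nothing.
It fails at once if the plate is lifted, tipped or knocked off the ledge (angle between plate_lead's own z axis and vertical above 0.2 rad or height (world z) of any of plate_tail, plate_lead above 0.058 m or height (world z) of plate_lead below 0.03 m).
It fails at once if the plate is pushed further than half out over the edge (y of plate_lead in the frame of ledge_edge above 0.06 m).
It fails at once if a bystander is moved by more than 25 mm (distance of any of vial_left, vial_right, small_beaker, mortar_1, boat, pestle_1 from where it was at the start of the episode above 0.025 m).
It also fails if it takes over 51 s, if anything falls off the work surface, if the arm or the gripper's body presses on something with over 40 N, if the wrist force passes 120 N, or if a joint passes its speed limit or range.

## Robot

A 7-joint arm with a two-finger parallel gripper is mounted at the origin on a cart in front of the work surface, level with it; the furniture and walls round the work are solid. World frame = base frame: x ahead of the robot, y to its left, z up, the work surface at z = 0. Lengths are in m, angles in rad, forces in N, time in s.
With the tool pointing down it reaches from about 0.4 to 0.85 m from the base axis. Payload 10.4 kg.
Tool frame: the origin (TCP) lies midway between the tips of the shut fingers; the grasp point (between the pads) lies 19 mm behind it; y points along the fingers, x is the direction in which the jaws open and shut, and the axes are right-handed (so a half turn about y gives the same grasp; the last joint's range is limited). The gripper opens to 87 mm and grips with 3 to 60 N. Pads are 19 mm wide; open, the fingers measure 117 mm over their backs; the gripper's body (75 mm by 190 mm) begins 51 mm behind the grasp point.
Start: joints at [-1.27, 0.332, -0.065, 1.46, 0.022, 1.35, -0.088], TCP at [0.199, 0.593, 0.223] pointing down, gripper open.
Joint ranges: [-2.6, 2.6], [-0.5, 2.12], [-1.47, 1.34], [0.16, 2.42], [-1.27, 4.41], [0.06, 2.06], [-2.6, 2.6]. Speed limits (rad/s): [2.22, 2.22, 2.79, 2.79, 3.14, 3.14, 3.14].

## Interface

Orientations are given as a unit quaternion [x, y, z, w].
In Python, from bench import r gives the robot as it stands. The module is installed in compiled form; this text tells all that it offers.
- The arm moves only by the tool arm_command, never from a script. Its argument "deltas" is one flat list of numbers, 6 for each row, row after row: the shift along the tool's x, y, z in m, then the turn, a rotation vector about the tool's x, y, z in degrees. In form: [tx, ty, tz, ax, ay, az, tx, ty, tz, ax, ay, az, ...]. A call has 1 to 8 rows; each row is the pose to reach, as a shift and turn from the pose commanded when the call began, along the tool's axes at that moment; what a row does not reach only later rows make up. A row lasts 1/8 s, in which the tool goes at most 62.5 mm and 10.7 degrees, less where a joint would pass 70% of its speed; a pose out of reach is approached as far as the arm can. A call with a gripper value outside its range is refused whole. "hand" is the opening, from 0 (shut) to 1 (fully open), set as the call begins (left out, the last holds). The fingers move at their own pace and stop on an object; "grip_force" is the grip in N (left out, the last holds). Time passes only in rows, so rows that repeat a pose let the fingers close. It gives the time, the measured TCP pose, the force and the opening at its end, in the units of the state.
- r.read_state(): the state, without advancing time (a new reading comes with each control period).
- r.camera(name): name is "scene" or "top" or "wrist"; returns a dict with "image" (420x560x3 uint8, red, green, blue), "intrinsics" (3x3 intrinsics, pixels), "k1" (the pictures are not rectified: a ray, as slopes to the right and down, at radius r is drawn at 1 + k1 r^2 times it, then the intrinsics apply), "world_from_camera" (4x4, takes a point from camera to world coordinates); the wrist camera has in their place "hand_eye" (4x4, takes a point from camera to tool coordinates, whose origin is the TCP and whose axes are the tool frame's). Camera axes: x right, y down, z forward; pixel columns grow to the right and rows downward; lengths in m; the calibration is good to about 2 mm. A picture is of the moment at which its call begins: read the wrist's pose just before it. There is no depth.
- r.close_job(): hands the job in, once; it reports no verdict.
Trained networks look in a picture, given as the dict that the camera call returned (one of the last four; its "shot" number tells which), for a name from the list of things; names that differ only in an ending like _2 or _b are one class to them, and where a whole thing is asked for, a point or a joint stands for the part that bears it (a point fixed in the world has none). Each returns a list of dicts, best first, with "conf" (0 to 1); they miss things now and then, are a little off and sometimes report something else, mostly with a low value. They report only what shows in the picture. A call takes as long as a camera call.
- r.boxes_of(picture, query): "centre" ([row, column] in pixels, amid what is visible of it).
- r.regions_of(picture, query): "region" (420x560 bool, what is visible of it) and "centre" ([row, column] in pixels, amid what is visible of it).
The state is a dict: "time": time; "joint_positions": joint angles; "joint_vel": joint speeds; "joint_torque": joint torques, N m; "ee_pos": TCP position; "eef_rot": TCP orientation; "ft_force": force on the tool from outside, world axes, zero at the start; "torque": the same for the moment, N m; "width": finger opening in m.
Only numpy, scipy, OpenCV 4.12 (cv2) and the standard library are available. Lean on these libraries where they do the work, as an engineer would, in place of code of your own. Each camera call takes 0.05 s, during which the arm holds its last target.

## Working session

There is one attempt and no reset: what is moved stays moved. The work goes in short steps, Python scripts to look and compute and a tool call to move; the robot and the scene stay as the last step left them, time stands still between calls to the robot, and variables do not carry over. Pictures are saved under pics/ and viewed, and the job is handed in when it is done.

Besides the shell and the picture viewer there is one more tool, called after "Request:" as a command line: name --argument value ..., lists and objects as JSON in quotes. arm_command: Moves the arm, as the interface text tells. Its arguments: {"type":"object","properties":{"deltas":{"type":"array","items":{"type":"number"}},"hand":{"type":"number"},"grip_force":{"type":"number"}},"required":["deltas"]}

```bash
mkdir -p pics
cat > h.py <<'E'
import numpy as np, cv2
from bench import r
def save(c,n): cv2.imwrite('pics/'+n, cv2.cvtColor(c['image'],cv2.COLOR_RGB2BGR))
def ray(c,row,col,T=None):
    K=np.array(c['intrinsics']);k=c['k1']
    d=np.array([(col-K[0,2])/K[0,0],(row-K[1,2])/K[1,1]]);u=d.copy()
    for _ in range(30): u=d/(1+k*(u@u))
    T=np.array(c['world_from_camera']) if T is None else T
    return T[:3,3],T[:3,:3]@np.array([u[0],u[1],1])
def onz(c,row,col,z,T=None):
    o,d=ray(c,row,col,T); return o+d*(z-o[2])/d[2]
def proj(c,p,T=None):
    T=np.array(c['world_from_camera']) if T is None else T
    q=np.linalg.inv(T)@np.append(p,1);u=q[:2]/q[2];u=u*(1+c['k1']*(u@u))
    K=np.array(c['intrinsics']);return K[1,1]*u[1]+K[1,2],K[0,0]*u[0]+K[0,2]
E
python3 - <<'E'
from h import *
s=r.read_state();print({k:np.round(v,3) for k,v in s.items()})
for n in['scene','top']:
    c=r.camera(n);save(c,n+'0.png');print(n,np.round(c['world_from_camera'],3).tolist())
    for q in['ledge','catch_post','catch','plate','plate_lead','vial_left','small_beaker','mortar_1','boat','pestle_1']:
        try:
            for b in r.boxes_of(c,q)[:2]: print(q,np.round(b['centre'],1),round(b['conf'],2), np.round(onz(c,*b['centre'],0.045),3))
        except Exception as e: print(q,e)
E
```

```text
{'time': np.float64(0.0), 'joint_positions': array([-1.27 ,  0.333, -0.065,  1.461,  0.022,  1.35 , -0.089]), 'joint_vel': array([-0.001, -0.   , -0.001, -0.002,  0.   , -0.   , -0.001]), 'joint_torque': array([-1.0000e-03, -6.2326e+01,  2.4000e-02, -3.8991e+01, -6.1000e-02,
        4.0000e-02,  0.0000e+00]), 'ee_pos': array([0.199, 0.592, 0.222]), 'eef_rot': array([ 0.574,  0.412, -0.413, -0.574]), 'ft_force': array([-0.424, -0.714, -1.026]), 'torque': array([ 0.009, -0.019,  0.025]), 'width': np.float64(0.087)}
scene [[-0.694, -0.467, 0.547, -0.31], [-0.72, 0.43, -0.546, 0.855], [0.02, -0.773, -0.635, 1.0], [0.0, 0.0, 0.0, 1.0]]
ledge [247.3 246.8] 0.62 [0.414 0.263 0.045]
ledge [236.7 238.3] 0.26 [0.463 0.253 0.045]
catch_post [203.8 344.7] 0.69 [ 0.348 -0.09   0.045]
catch_post [238.3 238.3] 0.5 [0.458 0.257 0.045]
plate [242.8 237.9] 0.58 [0.445 0.27  0.045]
plate_lead [241.4 233.4] 0.6 [0.458 0.276 0.045]
vial_left [224.4 232.8] 0.55 [0.514 0.231 0.045]
small_beaker [219.2 299.3] 0.57 [0.395 0.068 0.045]
small_beaker [241.  247.1] 0.4 [0.432 0.246 0.045]
mortar_1 [187.6 385.4] 
[... 353 characters left out ...]
6] 0.74 [0.466 0.381 0.045]
catch [224.1 193.7] 0.37 [0.421 0.278 0.045]
plate [210.5 200.3] 0.55 [0.453 0.263 0.045]
plate [198.5 198.5] 0.39 [0.481 0.268 0.045]
plate_lead [207.9 203. ] 0.66 [0.459 0.257 0.045]
vial_left [207.3 202.9] 0.74 [0.46  0.257 0.045]
vial_left [182.7 222.2] 0.58 [0.519 0.213 0.045]
small_beaker [228.6 286.2] 0.65 [0.411 0.062 0.045]
small_beaker [200.  192.8] 0.36 [0.478 0.282 0.045]
mortar_1 [266.4 434.7] 0.57 [ 0.325 -0.278  0.045]
mortar_1 [225.8 288.2] 0.25 [0.417 0.057 0.045]
boat [248.1 358.1] 0.84 [ 0.366 -0.104  0.045]
boat [197.4 196.7] 0.52 [0.484 0.273 0.045]
pestle_1 [153.1 134.9] 0.92 [0.591 0.424 0.045]
pestle_1 [219.2 190.1] 0.57 [0.432 0.287 0.045]
```

Run:
```python
import cv2
a=cv2.imread('pics/top0.png');cv2.imwrite('pics/top0c.png',cv2.resize(a[130:280,100:300],None,fx=4,fy=4,interpolation=cv2.INTER_CUBIC))
a=cv2.imread('pics/scene0.png');cv2.imwrite('pics/scene0c.png',cv2.resize(a[170:320,150:350],None,fx=4,fy=4,interpolation=cv2.INTER_CUBIC))
```

```text
(no output)
```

View pics/top0.png

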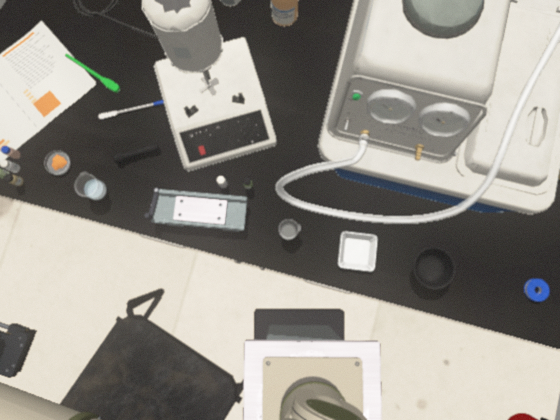

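```bash
sleep 0.1
```

```text
(no output)
```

View pics/top0c.png

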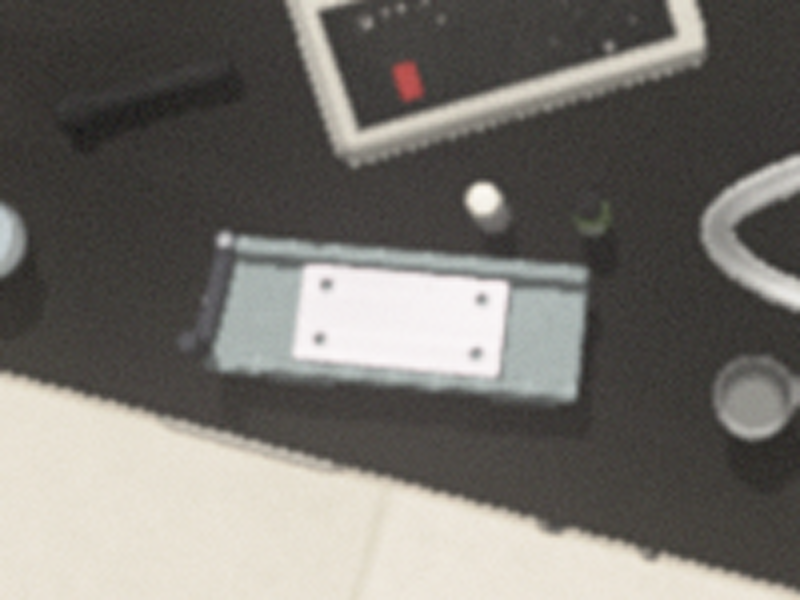

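View pics/scene0c.png

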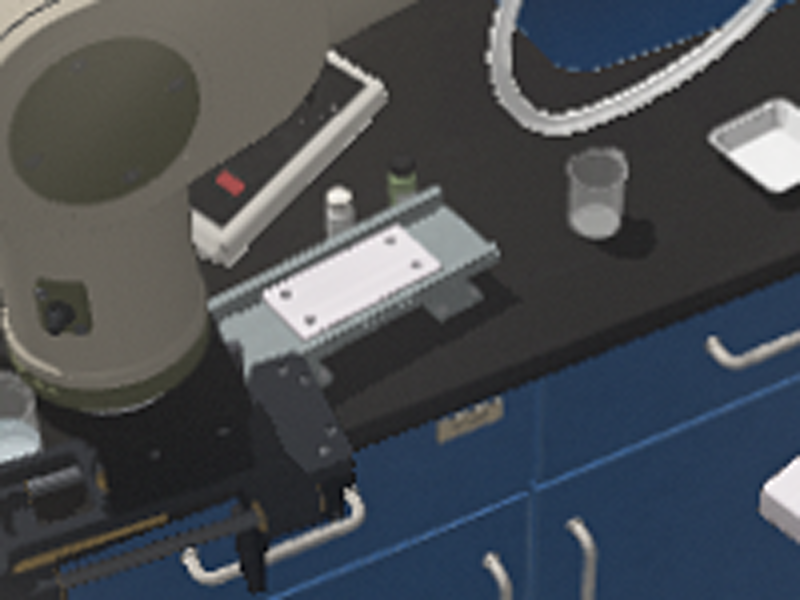

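Run:
```python
from h import *
c=r.camera('top')
P=lambda x,y,z:onz(c,130+(y+.5)/4-.5,100+(x+.5)/4-.5,z)
h=[P(326,285,.046),P(482,299,.046),P(319,338,.046),P(476,353,.046)]
for n,p in zip('RL RR FL FR'.split(),h):print(n,np.round(p,4))
ax=(h[0]+h[2]-h[1]-h[3]);print('len',np.linalg.norm(ax)/2,'yaw of +y',np.degrees(np.arctan2(ax[1],ax[0])))
ctr=sum(h)/4;u=ax/np.linalg.norm(ax);print('ctr',ctr,'lead',ctr+.06*u,'tail',ctr-.06*u)
print('post',P(187,341,.074),'pivot',P(225,240,.055))
for n,x,y,z in[('rearL',235,237,.052),('rearR',588,267,.052),('frL',210,368,.044),('frR',577,400,.044)]:print(n,np.round(P(x,y,z),4))
print('vials',P(484,195,.052),P(592,208,.052),'beaker',P(753,390,.05),'pestle',P(150,100,.02),'balance corner',P(345,155,.05))
for x in [(170,425),(330,462)]: print('table edge',P(*x,0))
s=r.read_state()
from scipy.spatial.transform import Rotation as R
print(np.round(R.from_quat(s['eef_rot']).as_matrix(),3),s['ee_pos'])
for q in['catch_post','plate']:
  for b in r.regions_of(c,q)[:2]:
    print(q,b['conf'],b['centre'],b['region'].sum())
```

```text
RL [0.4754 0.3089 0.046 ]
RR [0.4673 0.2169 0.046 ]
FL [0.444 0.312 0.046]
FR [0.4354 0.2198 0.046 ]
len 0.09250429680734937 yaw of +y 84.8223433050116
ctr [0.45556626 0.26441095 0.046     ] lead [0.46098092 0.32416613 0.046     ] tail [0.45015161 0.20465577 0.046     ]
post [0.4384112  0.38126103 0.074     ] pivot [0.50052052 0.36705317 0.055     ]
rearL [0.5029 0.3621 0.052 ]
rearR [0.4855 0.1545 0.052 ]
frL [0.4264 0.376  0.044 ]
frR [0.4083 0.1606 0.044 ]
vials [0.52819278 0.21617792 0.052     ] [0.52051663 0.15260273 0.052     ] beaker [0.41382073 0.05817837 0.05      ] pestle [0.59391387 0.42625634 0.02      ] balance corner [0.55259436 0.29921759 0.05      ]
table edge [0.39653739 0.41153485 0.        ]
table edge [0.37443483 0.31327021 0.        ]
[[ 0.318  0.    -0.948]
 [ 0.948  0.     0.318]
 [ 0.    -1.     0.   ]] [0.19883946 0.59252282 0.22256931]
catch_post 0.42 [205.0, 154.1] 140
catch_post 0.42 [249.8, 359.2] 1328
plate 0.71 [210.0, 201.6] 1205
```

```bash
cat >> h.py <<'E'
from scipy.spatial.transform import Rotation as R
def delta(target,yaw=None,pos=None,rot=None):
    s=r.read_state();M=R.from_quat(s['eef_rot']).as_matrix()
    d=M.T@(np.array(target)-s['ee_pos'])
    out=[np.round(d,4).tolist()]
    if yaw is not None:
        t=np.radians(yaw);x=np.array([np.cos(t),np.sin(t),0]);y=np.array([0,0,-1.]);G=np.array([x,y,np.cross(x,y)]).T
        out.append(np.round(np.degrees(R.from_matrix(M.T@G).as_rotvec()),2).tolist())
    return out
E
python3 - <<'E'
from h import *
print(delta([.43,.31,.22],84.9))
c=r.camera('wrist');print(np.round(c['hand_eye'],3),c['intrinsics'])
E
```

```text
[[-0.1943, 0.0026, -0.3091], [-0.0, -13.45, 0.01]]
[[ 1.    -0.001  0.001 -0.001]
 [-0.001 -0.287  0.958 -0.163]
 [-0.    -0.958 -0.287  0.079]
 [ 0.     0.     0.     1.   ]] [[326.8878817    0.         277.19953271]
 [  0.         326.8878817  210.76804542]
 [  0.           0.           1.        ]]
```

Request:
arm_command --deltas '[-0.024,0.0,-0.039,0,-2,0,-0.049,0.0,-0.077,0,-4,0,-0.073,0.0,-0.116,0,-6,0,-0.097,0.0,-0.155,0,-8,0,-0.121,0.0,-0.193,0,-10,0,-0.146,0.0,-0.232,0,-11.5,0,-0.17,0.0,-0.27,0,-13,0,-0.194,0.002,-0.309,0,-13.45,0]' --hand 0

```text
time: 2.3
ee_pos: [0.4309, 0.3092, 0.2209]
eef_rot: [-0.522, -0.478, 0.477, 0.522]
ft_force: [0.2, 0.7, -0.6]
width: 0.0148
```

```bash
cat >> h.py <<'E'
def wrist(n):
    s=r.read_state();c=r.camera('wrist');save(c,n)
    T=np.eye(4);T[:3,:3]=R.from_quat(s['eef_rot']).as_matrix();T[:3,3]=s['ee_pos'];T=T@np.array(c['hand_eye'])
    return s,c,T
E
python3 - <<'E'
from h import *
import pickle
s,c,T=wrist('w1.png');print(s['time'],s['ee_pos'],s['ft_force'],s['width'],s['joint_positions'])
pickle.dump((c,T),open('w1.pkl','wb'))
for q in['catch_post','plate','plate_lead','ledge']:
  for b in r.boxes_of(c,q)[:2]: print(q,round(b['conf'],2),b['centre'])
E
```

```text
2.3 [0.43092721 0.30920259 0.22088475] [ 0.15182753  0.73317957 -0.55237682] 0.01482706748742766 [-0.83762502  0.1205061   0.14062484  1.72251122 -0.01771441  1.29892722
  0.78914728]
catch_post 0.59 [220.2, 338.5]
plate 0.9 [215.2, 237.7]
plate_lead 0.67 [199.0, 274.2]
plate_lead 0.64 [213.5, 237.8]
ledge 0.62 [199.9, 274.0]
```

View pics/w1.png

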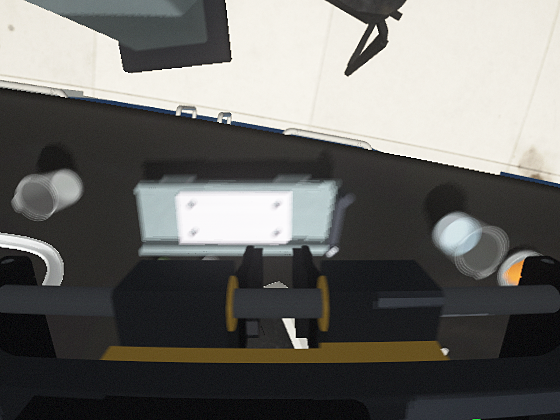

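Run:
```python
import cv2
a=cv2.imread('pics/w1.png');cv2.imwrite('pics/w1c.png',cv2.resize(a[165:275,125:365],None,fx=3.33333,fy=3.33333,interpolation=cv2.INTER_CUBIC))
```

```text
(no output)
```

View pics/w1c.png

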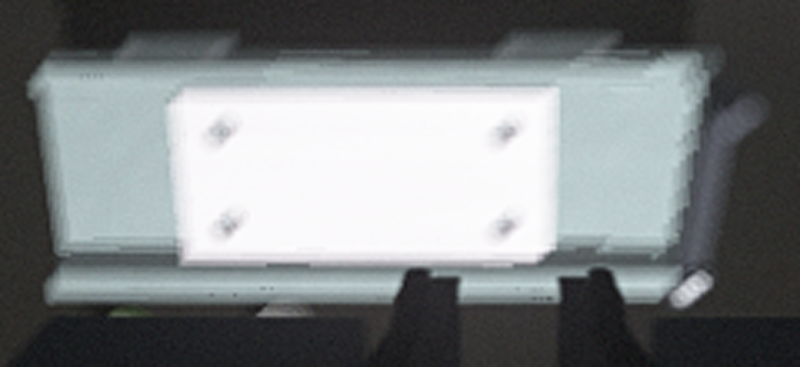

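Run:
```python
from h import *
import pickle
s,c,T=wrist('w2.png');print(s['time'],s['ee_pos'],s['width'])
pickle.dump((c,T),open('w2.pkl','wb'))
a=cv2.imread('pics/w2.png');cv2.imwrite('pics/w2c.png',cv2.resize(a[165:275,125:365],None,fx=3.33333,fy=3.33333,interpolation=cv2.INTER_CUBIC))
```

```text
2.55 [0.42964681 0.31090028 0.22059802] 0.0014304260631522565
```

View pics/w2c.png

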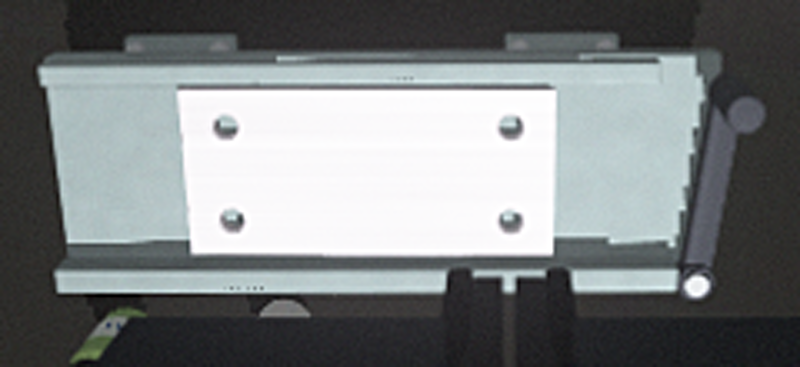

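Run:
```python
from h import *
import pickle
c,T=pickle.load(open('w2.pkl','rb'))
P=lambda x,y,z:onz(c,165+(y+.5)/3.33333-.5,125+(x+.5)/3.33333-.5,z,T)
h=[P(511,219,.046),P(232,219,.046),P(511,127,.046),P(226,127,.046)]
ax=(h[0]+h[2]-h[1]-h[3]);u=ax/np.linalg.norm(ax);ctr=sum(h)/4
print('len',np.linalg.norm(ax)/2,'wid',np.linalg.norm(h[0]-h[2]),'yaw',np.degrees(np.arctan2(u[1],u[0])),'ctr',ctr,'lead',ctr+.06*u,'tail',ctr-.06*u)
for n,x,y,z in[('post',747,115,.074),('pivot top?',697,286,.055),('rearL',682,290,.052),('rearR',57,290,.052),('frL',698,62,.044),('frR',40,68,.044)]:print(n,np.round(P(x,y,z),4))
```

```text
len 0.09202791816676041 wid 0.03140011778704846 yaw 84.87274262405369 ctr [0.45458342 0.26252415 0.046     ] lead [0.4599455  0.32228407 0.046     ] tail [0.44922133 0.20276423 0.046     ]
post [0.438  0.3798 0.074 ]
pivot top? [0.4998 0.3659 0.055 ]
rearL [0.5022 0.3613 0.052 ]
rearR [0.4839 0.1539 0.052 ]
frL [0.4276 0.3708 0.044 ]
frR [0.4104 0.1607 0.044 ]
```

Run:
```python
from h import *
s=r.read_state();M=R.from_quat(s['eef_rot']).as_matrix();print(np.round(M,3))
print(delta([.435,.346,.058],84.9))
ey=np.array([.0892,.996,0]);ex=np.array([.996,-.0892,0]);pv=np.array([.500,.366,.058])
c0=np.array([.435,.346,.058])
for th in np.arange(.13,1.6,.13).tolist()+[1.5,1.57]:
    t=np.sin(th)*ex+np.cos(th)*ey
    p=pv+.064*(-np.cos(th)*ex+np.sin(th)*ey)
    f=p-.006*t-.0095*np.sin(th)*ex-.015*np.cos(th)*ey
    print(round(th,2),np.round(f,3),np.round(M.T@(f-c0),4))
```

```text
[[ 0.087 -0.    -0.996]
 [ 0.996  0.001  0.087]
 [ 0.    -1.     0.   ]]
[[0.0349, 0.1626, -0.0027], [-0.02, 0.08, 0.03]]
0.13 [0.434 0.359 0.058] [0.0132 0.     0.0025]
0.26 [0.434 0.368 0.058] [0.0219 0.     0.0028]
0.39 [0.436 0.377 0.058] [0.0306 0.     0.0021]
0.52 [0.438 0.385 0.058] [0.0393 0.     0.0002]
0.65 [0.442 0.393 0.058] [ 0.0477  0.     -0.0027]
0.78 [0.447 0.401 0.058] [ 0.0558  0.     -0.0067]
0.91 [0.452 0.408 0.058] [ 0.0633  0.     -0.0116]
1.04 [0.458 0.414 0.058] [ 0.0703  0.     -0.0173]
1.17 [0.465 0.42  0.058] [ 0.0764  0.     -0.0239]
1.3 [0.473 0.425 0.058] [ 0.0817  0.     -0.031 ]
1.43 [0.481 0.428 0.058] [ 0.0861  0.     -0.0388]
1.56 [0.49  0.431 0.058] [ 0.0894  0.     -0.0469]
1.5 [0.486 0.43  0.058] [ 0.088   0.     -0.0431]
1.57 [0.49  0.431 0.058] [ 0.0896  0.     -0.0476]
```

Go over the inner side of the post, then down.

Request:
arm_command --deltas '[0.017,0.03,-0.001,0,0,0,0.035,0.06,-0.003,0,0,0,0.035,0.085,-0.003,0,0,0,0.035,0.11,-0.003,0,0,0,0.035,0.135,-0.003,0,0,0,0.035,0.155,-0.003,0,0,0,0.035,0.163,-0.003,0,0,0,0.035,0.163,-0.003,0,0,0]'

```text
time: 3.6
ee_pos: [0.4356, 0.3455, 0.0575]
eef_rot: [-0.521, -0.477, 0.478, 0.522]
ft_force: [-1.1, 0.2, 0.6]
width: 0.0005
```

Run:
```python
from h import *
s,c,T=wrist('w3.png');print(s['time'],s['ee_pos'],s['ft_force'])
c=r.camera('scene');save(c,'s3.png')
a=cv2.imread('pics/s3.png');cv2.imwrite('pics/s3c.png',cv2.resize(a[170:320,150:350],None,fx=4,fy=4,interpolation=cv2.INTER_CUBIC))
```

```text
3.6 [0.43559539 0.34551764 0.0574887 ] [-1.14792155  0.21063361  0.63464514]
```

View pics/w3.png

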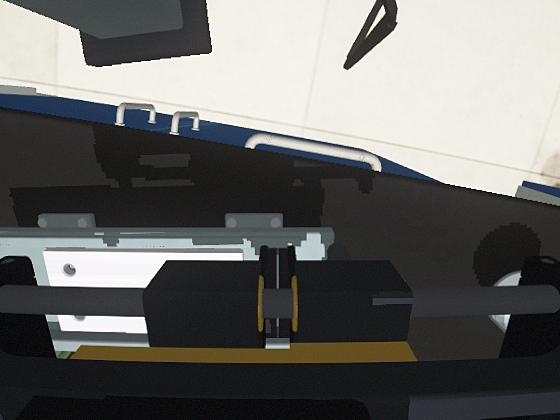

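View pics/s3c.png

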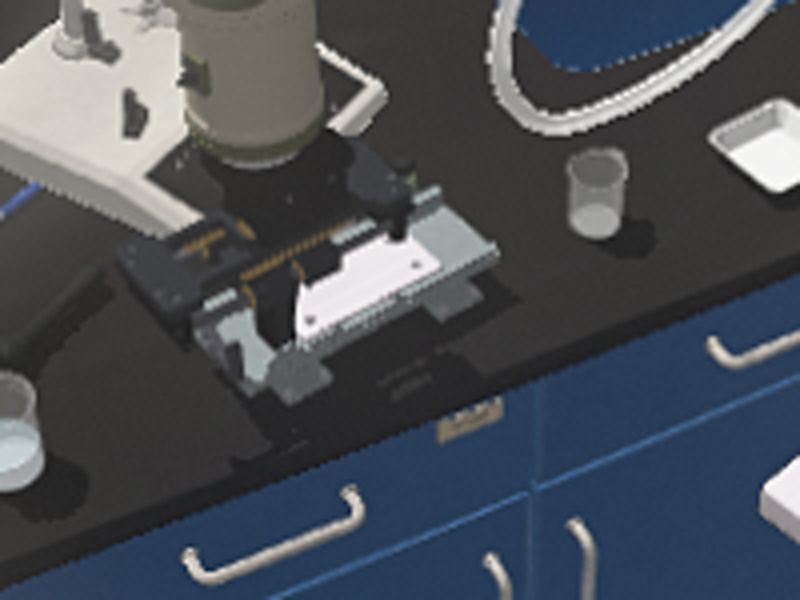

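Fingertip stands on the deck side of the post, clear of the plate. Swing, first half.

Request:
arm_command --deltas '[0.007,0,0.002,0,0,0,0.013,0,0.002,0,0,0,0.022,0,0.002,0,0,0,0.031,0,0.002,0,0,0,0.039,0,0.0,0,0,0,0.048,0,-0.003,0,0,0,0.056,0,-0.007,0,0,0,0.063,0,-0.012,0,0,0]'

```text
time: 4.7
ee_pos: [0.4548, 0.4058, 0.0574]
eef_rot: [0.523, 0.477, -0.477, -0.521]
ft_force: [3.9, -6.6, 0.8]
width: 0.0003
```

Run:
```python
from h import *
s,c,T=wrist('w4.png');print(s['time'],s['ee_pos'],s['ft_force'])
c=r.camera('top');save(c,'t4.png')
a=cv2.imread('pics/t4.png');cv2.imwrite('pics/t4c.png',cv2.resize(a[130:280,100:300],None,fx=4,fy=4,interpolation=cv2.INTER_CUBIC))
```

```text
4.7 [0.45482249 0.40584631 0.05735983] [ 3.90184971 -6.632616    0.80911243]
```

View pics/w4.png

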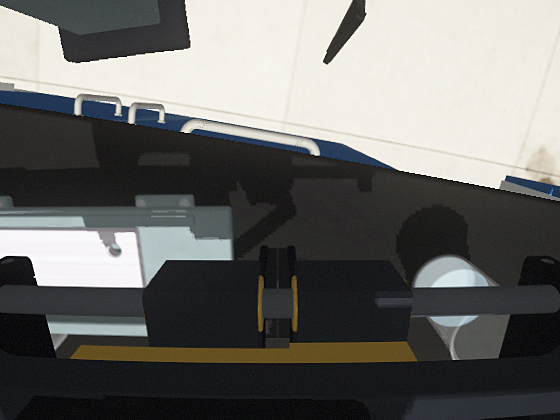

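Run:
```python
from h import *
s=r.read_state();print(s['time'],s['ee_pos'],s['ft_force'])
c=r.camera('scene');save(c,'s4.png')
s=r.read_state();print(s['time'],s['ee_pos'],s['ft_force'])
a=cv2.imread('pics/s4.png');cv2.imwrite('pics/s4c.png',cv2.resize(a[170:320,150:350],None,fx=4,fy=4,interpolation=cv2.INTER_CUBIC))
```

```text
4.8 [0.45501617 0.40631248 0.05736209] [ 0.74842275 -3.19021811 -1.59026878]
4.85 [0.45454309 0.40635447 0.05734313] [ 1.95499888 -2.85857806  0.14529938]
```

View pics/s4c.png

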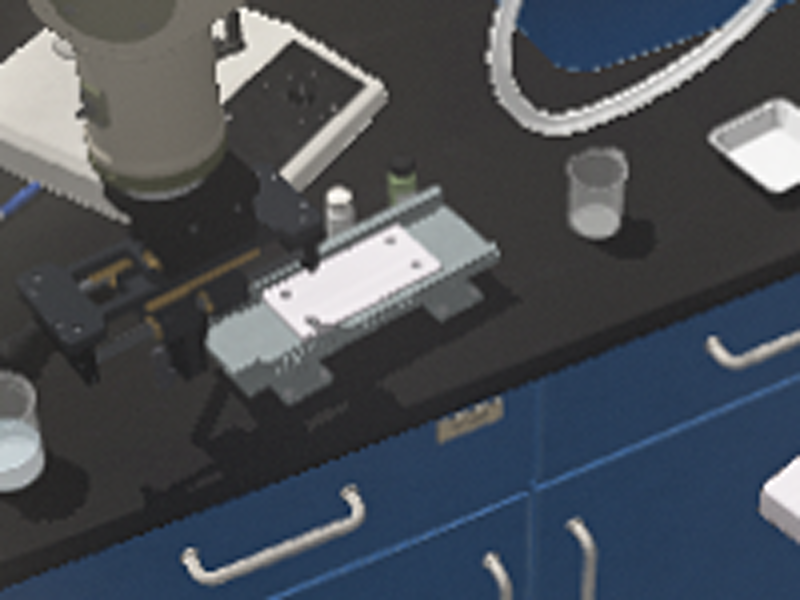

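View pics/t4c.png

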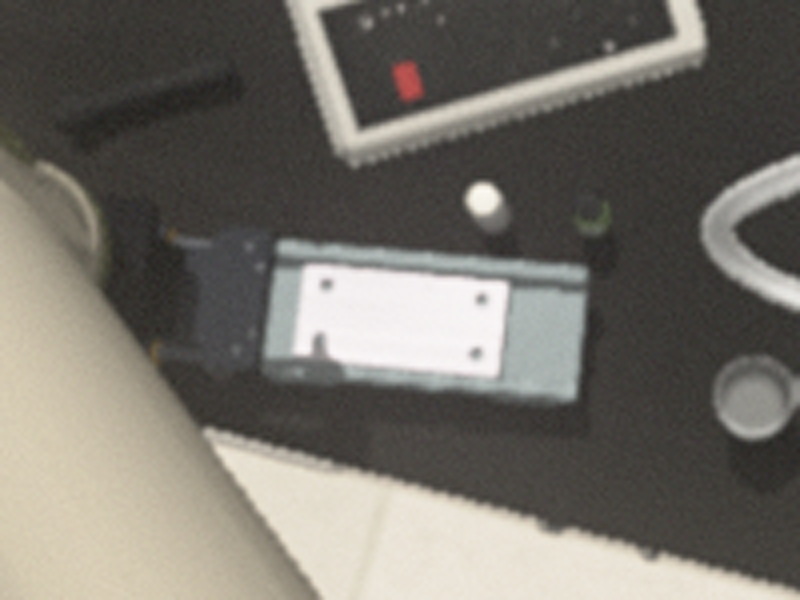

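Request:
arm_command --deltas '[0.007,0,-0.006,0,0,0,0.013,0,-0.012,0,0,0,0.019,0,-0.019,0,0,0,0.023,0,-0.027,0,0,0,0.026,0,-0.033,0,0,0,0.027,0,-0.037,0,0,0,0.027,0,-0.037,0,0,0]'

```text
time: 5.72
ee_pos: [0.4926, 0.4315, 0.0576]
eef_rot: [-0.521, -0.478, 0.477, 0.522]
ft_force: [0.2, 0.4, 0.5]
width: 0.0001
```

Run:
```python
from h import *
s,c,T=wrist('w5.png');print(s['time'],s['ee_pos'],s['ft_force'])
c=r.camera('scene');save(c,'s5.png')
a=cv2.imread('pics/s5.png');cv2.imwrite('pics/s5c.png',cv2.resize(a[170:320,150:350],None,fx=4,fy=4,interpolation=cv2.INTER_CUBIC))
```

```text
5.725 [0.49255758 0.43149115 0.05764577] [0.21860369 0.36760002 0.50385171]
```

View pics/s5c.png

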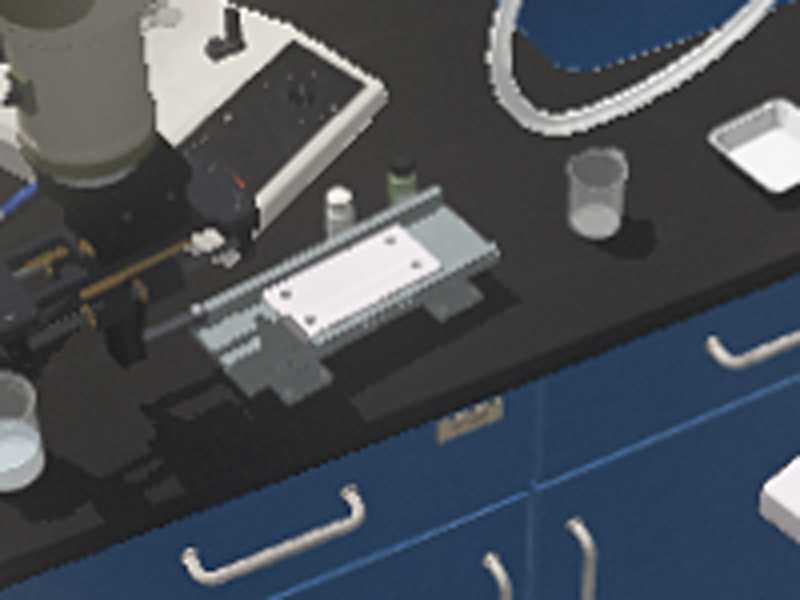

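The arm now points straight out. Back off to the front, up, and to a viewing pose.

Request:
arm_command --deltas '[0,0,0.02,0,0,0,0,-0.02,0.04,0,0,0,0,-0.06,0.045,0,0,0,-0.02,-0.11,0.05,0,0,0,-0.06,-0.14,0.055,0,0,0,-0.1,-0.16,0.055,0,0,0,-0.13,-0.165,0.055,0,0,0,-0.13,-0.165,0.055,0,0,0]'

```text
time: 6.82
ee_pos: [0.4269, 0.3043, 0.2237]
eef_rot: [-0.522, -0.478, 0.476, 0.522]
ft_force: [1.0, 1.8, 0.8]
width: 0.0003
```

Request:
arm_command --deltas '[0,0,0,0,0,0,0,0,0,0,0,0]'

```text
time: 7.08
ee_pos: [0.4261, 0.3067, 0.2221]
eef_rot: [-0.521, -0.478, 0.478, 0.521]
ft_force: [-0.1, 0.4, -1.0]
width: 0.0002
```

Run:
```python
from h import *
import pickle
s,c,T=wrist('w6.png');print(s['time'],s['ee_pos'],s['ft_force'])
pickle.dump((c,T),open('w6.pkl','wb'))
a=cv2.imread('pics/w6.png');cv2.imwrite('pics/w6c.png',cv2.resize(a[165:275,150:390],None,fx=3.33333,fy=3.33333,interpolation=cv2.INTER_CUBIC))
```

```text
7.075 [0.42614232 0.30674516 0.22211012] [-0.11053927  0.40187613 -0.99502532]
```

View pics/w6c.png

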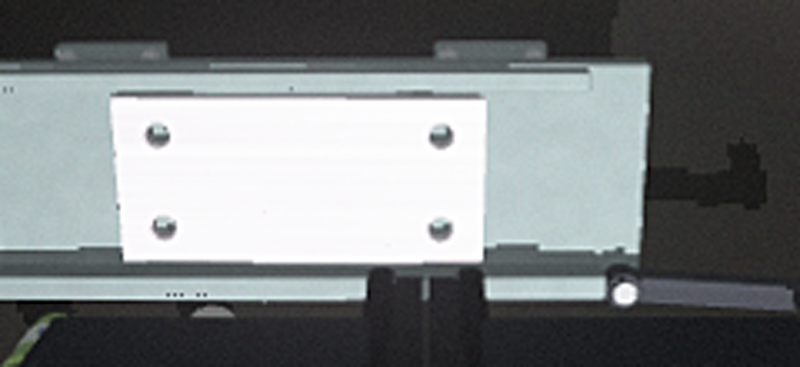

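Run:
```python
from h import *
import pickle
c,T=pickle.load(open('w6.pkl','rb'))
P=lambda x,y,z:onz(c,165+(y+.5)/3.33333-.5,150+(x+.5)/3.33333-.5,z,T)
h=[P(440,229,.046),P(164,228,.046),P(441,136,.046),P(157,135,.046)]
ax=(h[0]+h[2]-h[1]-h[3]);u=ax/np.linalg.norm(ax);ctr=sum(h)/4;v=np.array([u[1],-u[0],0])
lead=ctr+.06*u
print('len',np.linalg.norm(ax)/2,'yaw',np.degrees(np.arctan2(u[1],u[0])),'ctr',ctr,'lead',lead,'tail',ctr-.06*u)
for n,x,y,z in[('frL lip',651,66,.044),('deck f',649,90,.04),('deck mid',645,170,.04),('deck rear',640,245,.04),('pivot',624,292,.055),('lead edge mid',486,175,.046),('arm tip',792,298,.049)]:
    p=P(x,y,z);print(n,np.round(p,4),'rel lead',np.round([(p-lead)@v,(p-lead)@u],4))
print(delta(ctr*[1,1,0]-.06*u*[1,1,0]-.024*u+[0,0,.10],84.9))
print(delta(ctr*[1,1,0]-.06*u*[1,1,0]-.024*u+[0,0,.0425],84.9))
```

```text
len 0.0919628119436746 yaw 84.76334099471474 ctr [0.45504406 0.26219978 0.046     ] lead [0.46052025 0.32194936 0.046     ] tail [0.44956788 0.20245021 0.046     ]
frL lip [0.4265 0.3784 0.044 ] rel lead [-0.039   0.0531]
deck f [0.4354 0.3783 0.04  ] rel lead [-0.0302  0.0538]
deck mid [0.4627 0.3761 0.04  ] rel lead [-0.0028  0.0542]
deck rear [0.4893 0.3737 0.04  ] rel lead [0.0239 0.0541]
pivot [0.4993 0.3653 0.055 ] rel lead [0.0347 0.0467]
lead edge mid [0.4578 0.323  0.046 ] rel lead [-0.0028  0.0008]
arm tip [0.5096 0.4231 0.049 ] rel lead [0.0396 0.1052]
[[-0.1256, 0.1221, -0.0323], [-0.03, 0.09, -0.02]]
[[-0.1256, 0.1796, -0.0324], [-0.03, 0.09, -0.02]]
```

Request:
arm_command --deltas '[-0.04,0.02,-0.01,0,0,0,-0.08,0.04,-0.02,0,0,0,-0.115,0.06,-0.032,0,0,0,-0.126,0.09,-0.032,0,0,0,-0.126,0.12,-0.032,0,0,0,-0.126,0.15,-0.032,0,0,0,-0.126,0.165,-0.032,0,0,0,-0.126,0.17,-0.032,0,0,0]'

```text
time: 8.12
ee_pos: [0.4471, 0.1774, 0.052]
eef_rot: [-0.522, -0.477, 0.478, 0.522]
ft_force: [-0.2, 0.1, 0.6]
width: 0.0005
```

Run:
```python
from h import *
s,c,T=wrist('w7.png');print(s['time'],s['ee_pos'],s['ft_force'])
c=r.camera('scene');save(c,'s7.png')
a=cv2.imread('pics/s7.png');cv2.imwrite('pics/s7c.png',cv2.resize(a[170:320,150:350],None,fx=4,fy=4,interpolation=cv2.INTER_CUBIC))
print(r.read_state()['ee_pos'])
```

```text
8.125 [0.44708072 0.17742462 0.05195408] [-0.23098349  0.14492773  0.63043132]
[0.44749972 0.17754082 0.05272306]
```

View pics/w7.png

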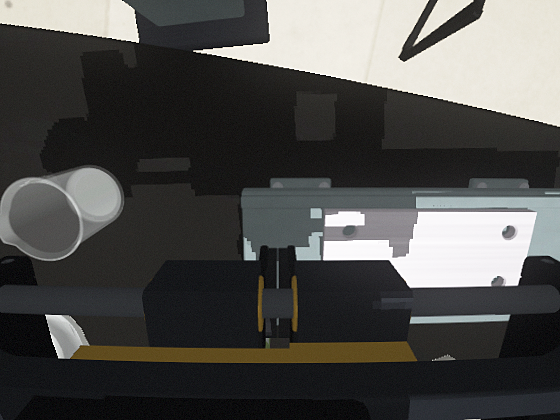

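View pics/s7c.png

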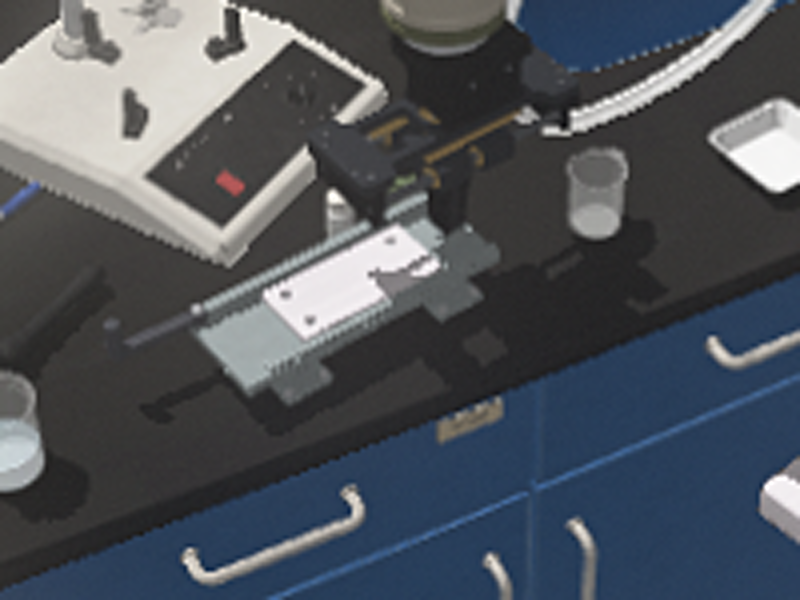

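Request:
arm_command --deltas '[0,0.004,0,0,0,0,0,0.007,0,0,0,0,0,0.009,0,0,0,0,0,0.0095,0,0,0,0,0,0.0095,0,0,0,0]'

```text
time: 8.85
ee_pos: [0.4473, 0.1773, 0.0431]
eef_rot: [-0.522, -0.477, 0.477, 0.522]
ft_force: [0.5, -0.3, -1.1]
width: 0.0004
```

Run:
```python
from h import *
s=r.read_state();print(s['time'],s['ee_pos'],s['ft_force'],s['joint_vel'].round(3))
print(delta([.4542,.264,s['ee_pos'][2]],84.8))
```

```text
8.85 [0.44731027 0.17727461 0.04307873] [ 0.53840355 -0.27079127 -1.06516841] [ 0.001 -0.    -0.001 -0.    -0.    -0.001  0.001]
[[0.087, 0.0, 0.0009], [0.0, 0.09, 0.01]]
```

Request:
arm_command --deltas '[0.006,0.0005,0,0,0,0,0.011,0.0007,0,0,0,0,0.016,0.0007,0,0,0,0,0.021,0.0007,0,0,0,0,0.027,0.0007,0,0,0,0,0.033,0.0007,0,0,0,0,0.039,0.0007,0,0,0,0,0.045,0.0007,0,0,0,0]'

```text
time: 9.85
ee_pos: [0.4513, 0.2225, 0.0423]
eef_rot: [-0.522, -0.477, 0.477, 0.522]
ft_force: [0.2, -1.5, -0.3]
width: 0.0005
```

```bash
cat > m.py <<'E'
from h import *
import sys
n=sys.argv[1]
s,c,T=wrist('w%s.png'%n);print(s['time'],s['ee_pos'],s['ft_force'])
c=r.camera('top');save(c,'t%s.png'%n)
a=cv2.imread('pics/t%s.png'%n);cv2.imwrite('pics/t%sc.png'%n,cv2.resize(a[130:280,100:300],None,fx=4,fy=4,interpolation=cv2.INTER_CUBIC))
E
python3 m.py 8
```

```text
9.85 [0.45129258 0.22251488 0.04232691] [ 0.16038469 -1.45329425 -0.32350057]
```

View pics/w8.png

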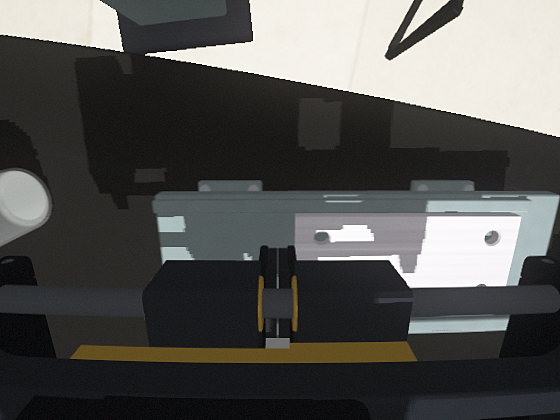

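View pics/t8c.png

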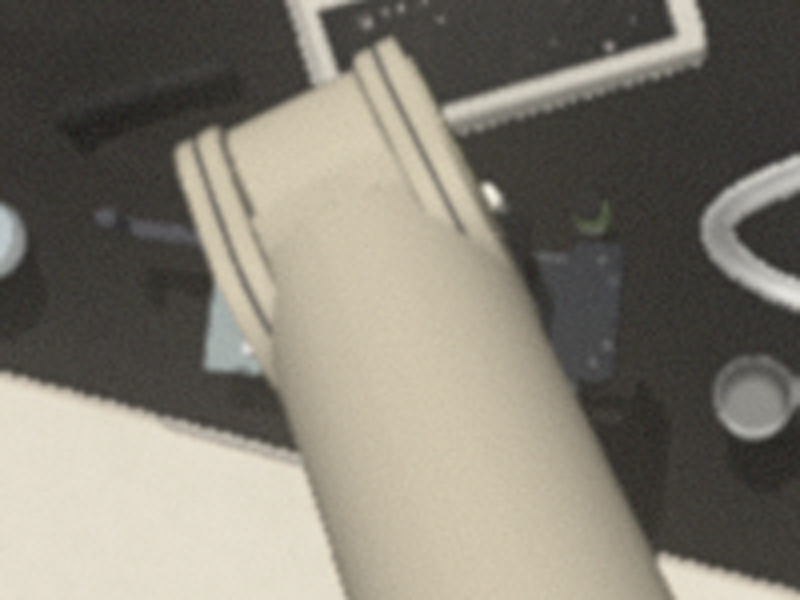

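```bash
cat >> h.py <<'E'
EY=np.array([.0913,.9958,0]);EX=np.array([.9958,-.0913,0]);EDGE=np.array([.4654,.3759,.04])
def inedge(p): return np.round([(p-EDGE)@EX,(p-EDGE)@EY],4)
E
python3 - <<'E'
from h import *
s=r.read_state()
c=r.camera('wrist')
T=np.eye(4);T[:3,:3]=R.from_quat(s['eef_rot']).as_matrix();T[:3,3]=s['ee_pos'];T=T@np.array(c['hand_eye'])
for n,row,col,z in[('leadhole',237.5,491,.046),('tailhole',237.5,321.5,.046),('tail edge',230,296,.046),('lead edge',230,520.5,.046)]:
    print(n,inedge(onz(c,row,col,z,T)))
print('tcp',inedge(s['ee_pos']))
E
```

```text
leadhole [-0.0164 -0.0396]
tailhole [-0.0166 -0.1315]
tail edge [-0.0208 -0.1449]
lead edge [-0.0206 -0.0234]
tcp [-1.000e-04 -1.535e-01]
```

Request:
arm_command --deltas '[0.005,0,0,0,0,0,0.011,0,0,0,0,0,0.017,0,0,0,0,0,0.023,0,0,0,0,0,0.029,0,0,0,0,0,0.035,0,0,0,0,0,0.039,0,0,0,0,0,0.042,0,0,0,0,0]'

```text
time: 11.0
ee_pos: [0.455, 0.2641, 0.0423]
eef_rot: [-0.522, -0.477, 0.477, 0.522]
ft_force: [-0.2, -1.2, 1.9]
width: 0.0001
```

```bash
python3 m.py 9; python3 -c "
from h import *
s=r.read_state();print(inedge(s['ee_pos']),s['ee_pos'])"
```

```text
11.0 [0.45504784 0.2641207  0.04233886] [-0.21735044 -1.24730606  1.87704248]
[-1.000e-04 -1.121e-01] [0.45504644 0.26430889 0.04238759]
```

View pics/w9.png

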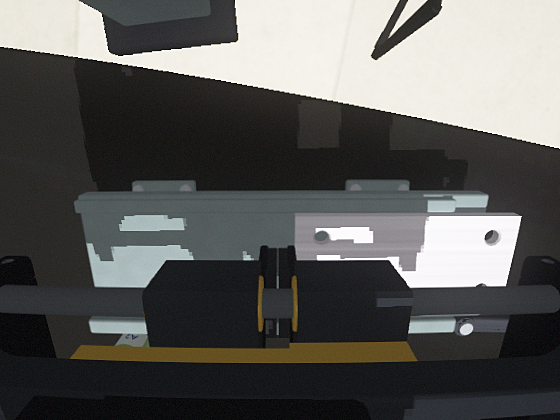

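Request:
arm_command --deltas '[0.003,0,0,0,0,0,0.007,0,0,0,0,0,0.01,0,0,0,0,0,0.012,0,0,0,0,0,0.0135,0,0,0,0,0,0.0135,0,0,0,0,0]'

```text
time: 11.85
ee_pos: [0.4562, 0.2776, 0.0423]
eef_rot: [-0.522, -0.477, 0.477, 0.522]
ft_force: [-0.2, -0.5, -0.4]
width: 0.0005
```

Request:
arm_command --deltas '[-0.01,0,0,0,0,0,-0.03,0,0,0,0,0,-0.035,-0.03,0,0,0,0,-0.035,-0.08,0,0,0,0,-0.035,-0.13,0,0,0,0,-0.035,-0.165,0.01,0,0,0,-0.01,-0.18,0.02,0,0,0,0.03,-0.18,0.03,0,0,0]'

```text
time: 12.85
ee_pos: [0.4301, 0.3085, 0.2242]
eef_rot: [0.523, 0.477, -0.475, -0.523]
ft_force: [0.7, 0.4, 0.3]
width: 0.0005
```

Request:
arm_command --deltas '[0.02,0,0,0,0,0,0.02,0,0,0,0,0,0.02,0,0,0,0,0]'

```text
time: 13.22
ee_pos: [0.4315, 0.3279, 0.2221]
eef_rot: [0.522, 0.476, -0.477, -0.522]
ft_force: [0.4, -0.7, -0.1]
width: 0.0001
```

Run:
```python
from h import *
import pickle
s,c,T=wrist('w10.png');print(s['time'],s['ee_pos'],s['ft_force'])
pickle.dump((c,T),open('w10.pkl','wb'))
a=cv2.imread('pics/w10.png');cv2.imwrite('pics/w10c.png',cv2.resize(a[165:275,150:390],None,fx=3.33333,fy=3.33333,interpolation=cv2.INTER_CUBIC))
```

```text
13.225 [0.43150674 0.32788544 0.22205987] [ 0.42032884 -0.71493064 -0.11650761]
```

View pics/w10c.png

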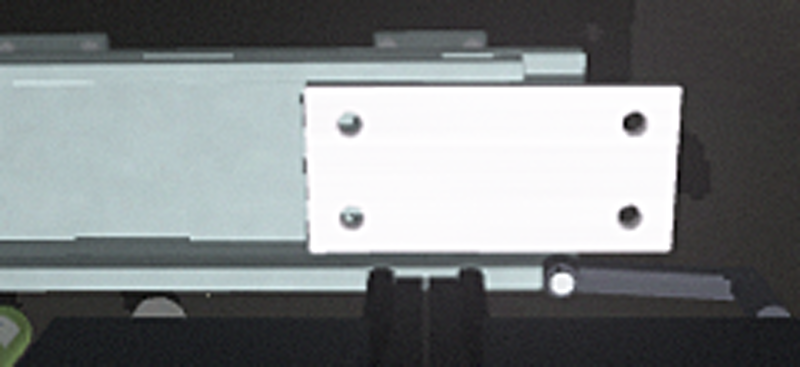

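Run:
```python
from h import *
import pickle
c,T=pickle.load(open('w10.pkl','rb'))
P=lambda x,y,z:onz(c,165+(y+.5)/3.33333-.5,150+(x+.5)/3.33333-.5,z,T)
h=[P(629,216,.046),P(352,217,.046),P(634,123,.046),P(350,123,.046)]
ax=(h[0]+h[2]-h[1]-h[3]);u=ax/np.linalg.norm(ax);ctr=sum(h)/4
print('len',np.linalg.norm(ax)/2,'yaw',np.degrees(np.arctan2(u[1],u[0])),'lead',inedge(ctr+.06*u))
print('front corner',inedge(P(586,65,.044)),'pivot',inedge(P(561,283,.055)),'post',inedge(P(773,315,.074)),'arm end', inedge(P(735,287,.049)))
c=r.camera('top');save(c,'t10.png')
a=cv2.imread('pics/t10.png');cv2.imwrite('pics/t10c.png',cv2.resize(a[130:280,100:300],None,fx=4,fy=4,interpolation=cv2.INTER_CUBIC))
c=r.camera('scene');save(c,'s10.png')
a=cv2.imread('pics/s10.png');cv2.imwrite('pics/s10c.png',cv2.resize(a[170:320,150:350],None,fx=4,fy=4,interpolation=cv2.INTER_CUBIC))
```

```text
len 0.09167103067069314 yaw 84.85605580183281 lead [-0.0009  0.0297]
front corner [-0.0355 -0.0006] pivot [ 0.0351 -0.0073] post [0.0381 0.0574] arm end [0.0394 0.0523]
```

View pics/s10c.png

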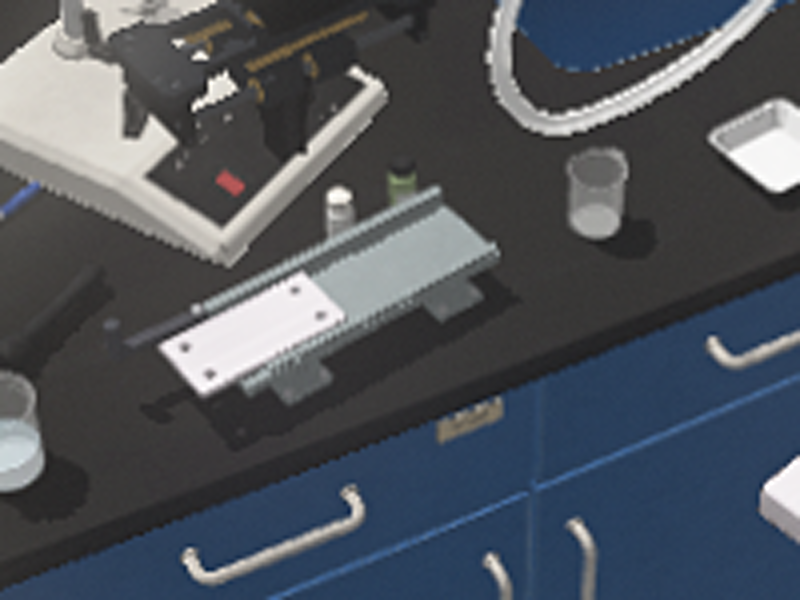

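Both leading holes are out past the edge by about 30 mm overhang, the catch is at about 1.6 rad, the bystanders are where they were and the arm is free in the air. Handing in.

```bash
python3 -c "
from bench import r
print(r.close_job())"
```

```text
the job is handed in; nothing more can be done
None
```

I swung the catch open with the shut fingertips, then pushed the plate along the ledge from its right end, and handed the job in at about 13.5 s of the 51 s allowed.

- **Plate:** the last wrist picture put its leading end 29.7 mm past the edge (17.5 to 42 mm allowed). Both leading holes were clear and the plate was in line with the ledge. Its measured hole spacing was 91.7 mm against the true 92. I judged that it lay flat from the pictures only and did not measure its tilt.
- **Catch:** the same picture put the post almost straight out along the ledge, which I work out as about 1.6 rad. The plate had not moved when I checked it after the catch was opened.
- **Bystanders and arm:** in the last scene picture the vials, small beaker, pestle and boat looked unmoved. The mortar was outside that view, but the arm never went near it. At hand-in the arm was clear of everything, with its tip about 0.22 m above the worktop.

**Disagreements:**
- **Ledge's left edge:** the first views put it up to about 8 mm too far inwards, because its outline there was ragged. A clear view after the catch was open agreed to about 1 mm with where the pivot puts it, and I used that.
- **Catch at the start:** it measured about 0.13 rad rather than fully shut.

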